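# Hang the nesting message trays on the desk hook

### The arm

A 7-joint arm with a two-finger parallel gripper is mounted at the origin on the work surface. World frame = base frame: x ahead of the robot, y to its left, z up, the work surface at z = 0. Lengths are in m, angles in rad, forces in N, time in s.
With the tool pointing down it reaches from about 0.425 to 1.025 m from the base axis. Payload 9.4 kg.
Tool frame: the origin (TCP) lies at the very end of the fingers, on their centre line; the grasp point (between the pads) lies 19 mm behind it; z points along the fingers, y is the line along which they close (so a half turn about z gives the same grasp; the last joint's range is limited). The gripper opens to 85 mm and grips with 20 to 120 N. Pads are 22 mm wide; open, the fingers measure 114 mm over their backs; the gripper's body (76 mm by 85 mm) begins 54 mm behind the grasp point. The pads swing forward as they close: fully open they stand 13 mm farther back than shut.
Start: joints at [1.264, 0.599, -0.003, 1.599, 0.002, 0.943, -0.08], TCP at [0.165, -0.706, 0.231] pointing down, gripper open.
Joint ranges: [-2.57, 2.57], [-0.35, 1.97], [-1.29, 1.29], [0.11, 2.56], [-1.05, 4.19], [0.11, 1.86], [-2.63, 2.63]. Speed limits (rad/s): [2.22, 2.22, 3.01, 3.01, 3.14, 3.14, 3.14].

### API

Orientations are given as a 3x3 rotation matrix whose columns are the frame's x, y, z axes.
In Python, from workcell import * gives the robot as it stands. The module is installed in compiled form; this text tells all that it offers.
- The arm moves only by the tool drive_tool, never from a script. Its argument "motion" is a list of rows, each a list of 5 numbers: the shift along the tool's x, y, z in mm, then the turn about the tool's z in rad, then the closure in counts, from 0 (fully open) to 255 (shut). In form: [[tx, ty, tz, twist, grip], ...]. A call has 1 to 12 rows; each row shifts and turns the commanded pose from where the row before left it, along the tool's axes as they then stand; what a row does not reach is not made up. A row lasts 1/8 s, in which the tool goes at most 62.5 mm and 10.7 degrees, less where a joint would pass 70% of its speed; a pose out of reach is approached as far as the arm can. A call is refused whole if a number of a shift passes 62.5 or a number of a turn 0.188, either way. A call with a gripper value outside its range is refused whole. The fingers move at their own pace and stop on an object; the grip force is fixed at half the most. Time passes only in rows, so rows that do not move let the fingers close. It gives the time, the measured TCP pose, the force, the opening and the grip force at its end, in the units of the state.
- get_obs(): the state, without advancing time (a new reading comes with each control period).
- capture(name): name is "scene" or "top" or "wrist"; returns (picture, depth): 420x560x3 uint8, red, green, blue; 420x560 float32, m along the optical axis (not along the pixel's ray), 0 where there is no reading.
- camera_params(name): a dict with "vertical_fov" (degrees; the focal length in pixels is half the picture's height over the tangent of half this angle, whatever the lens; pixels are square), "cx", "cy" (the principal point, pixels), "T" (4x4, takes a point from camera to world coordinates); the wrist camera has in their place "T_tool_cam" (4x4, takes a point from camera to tool coordinates, whose origin is the TCP and whose axes are the flange's). Camera axes: x right, y down, z forward; pixel columns grow to the right and rows downward; lengths in m; the calibration is good to about 2 mm. The wrist camera is an equidistant fisheye: a pixel r from the principal point sees the ray r / f radians off the axis. A picture is of the moment at which its call begins: read the wrist's pose just before it. camera_params takes no time and is no camera call.
- finish_job(): hands the job in; it is judged then, once.
Trained networks look in the newest picture that a camera, given by its name, has taken for a name from the list of things; names that differ only in an ending like _2 or _b are one class to them, and where a whole thing is asked for, a point or a joint stands for the part that bears it (a point fixed in the world has none). Each returns a list of dicts, best first, with "confidence" (0 to 1); they miss things now and then, are a little off and sometimes report something else, mostly with a low value. They report only what shows in the picture. A call takes as long as a camera call. They do not tell look-alikes from the thing itself.
- find_in(camera, query): "xy" ([column, row] as shares, 0 to 1, of the picture: columns of its width, rows of its height, amid what is visible of it).
The state is a dict: "time": time; "q": joint angles; "qvel": joint speeds; "joint_efforts": joint torques, N m; "tcp_pos": TCP position; "tool_rot": TCP orientation; "ft_force": force on the tool from outside, world axes, zero at the start; "torque": the same for the moment, N m; "opening": opening from 0.0 (shut) to 1.0 (fully open); "grasp_force": force on a finger pad.
Only numpy, scipy, OpenCV 4.12 (cv2) and the standard library are available. Lean on these libraries where they do the work, as an engineer would, in place of code of your own. Each camera call takes 0.05 s, during which the arm holds its last target. There are 200 camera calls.

### The job

Hang the three message trays by their eyes on the desk hook, open side to the front, the large one first, then the medium, then the small, so that each nests inside the one before. As each goes on, press it straight back until it comes up solid against the buffer of the backrest or the tray before and hold it there for about a second with a steady push of about 12 N, never more than 25 N, before you let go and take the next. Leave all three hanging squarely, one close against another, and leave the other things on the desk alone.

Things in the scene. Friction and masses are not known exactly. Their poses are not given: they have to be found in the camera images.
- tray_large: The large tray: bare aluminium pocket 112 mm wide (y), 34 deep (x -34, open front, to 0, flat back), walls 60 high and 3 thick, standing upright. Wooden hanger block on its back: 26 wide (y), 12 thick (x -12 to 0), top 130 above the underside; take it by its sides above the eye. About 240 g. Origin: underside, back plane, mid width; x points back (the way it goes onto the hook), z up
- tray_medium: The medium tray: bare aluminium pocket 96 mm wide (y), 34 deep (x -34, open front, to 0, flat back), walls 50 high and 3 thick, standing upright. Wooden hanger block on its back: 36 wide (y), 12 thick (x -12 to 0), top 120 above the underside; take it by its sides above the eye. About 200 g. Origin: underside, back plane, mid width; x points back (the way it goes onto the hook), z up
- tray_small: The small tray: bare aluminium pocket 80 mm wide (y), 34 deep (x -34, open front, to 0, flat back), walls 40 high and 3 thick, standing upright. Wooden hanger block on its back: 46 wide (y), 12 thick (x -12 to 0), top 110 above the underside; take it by its sides above the eye. About 160 g. Origin: underside, back plane, mid width; x points back (the way it goes onto the hook), z up
- tray_large_eye (a point): Eye of the large tray: a hole through its block along x, 14 mm wide, 22 mm high. This point is its centre in the plane of the tray's back, 80 mm above the underside; from 11 to 50 mm above it the block is solid. Axes as the tray
- tray_medium_eye (a point): Eye of the medium tray: a hole through its block along x, 14 mm wide, 22 mm high. This point is its centre in the plane of the tray's back, 70 mm above the underside; from 11 to 50 mm above it the block is solid. Axes as the tray
- tray_small_eye (a point): Eye of the small tray: a hole through its block along x, 14 mm wide, 22 mm high. This point is its centre in the plane of the tray's back, 60 mm above the underside; from 11 to 50 mm above it the block is solid. Axes as the tray
- stand: Desk hook, fixed: dark steel foot 100 x 120 x 14 mm, post 16 mm thick, 152 tall; from it a level round rod, 10 mm thick, axis 140 mm above the desk, reaches 120 mm towards the robot (stand -x). Its last 15 mm turn up by 6 mm. Origin: desk level on the post's axis. A hanging tray's eye centre is 6 mm below the rod's axis
- hook_tip (a point): Foremost end of the rod, at the height of the rod's axis; axes as the stand (x points along the rod to the post). To clear the upturned end, the eye's centre must pass 0 to 6 mm above the rod's axis. Each further tray's block bears on the block before, 12 mm farther out
- backrest: Upright plate on the rod, 20 to 42 mm from the post, with a hard buffer plate before it, both 16 mm wide, 32 below to 48 mm above the rod's axis. The buffer is screwed out by 0 to 10 mm (towards -x), each time differently and not measured: feel for it. The large tray bears on the buffer. Origin: on the rod's axis, in the buffer's face were it fully in; x points to the post, z up
- ink_jar: Bystander, to be left alone: a glass ink jar with dark cap, 44 mm wide, 50 mm tall. Origin: centre of the underside
- card_box: Bystander, to be left alone: an open cardboard box of cards, 90 x 70 x 40 mm. Origin: centre of the underside
- punch: Bystander, to be left alone: a dark paper punch on a wooden foot, 120 x 80 mm, about 75 mm tall. Origin: centre of the underside
- stamp: Bystander, to be left alone: a hand stamp with wooden handle, 60 mm tall. Origin: centre of the underside
- pencil_tray: Bystander, to be left alone: a wooden pencil tray, 190 x 50 x 14 mm. Origin: centre of the underside
Not all that is in view belongs to the job. Leave any purple or red look-alike of the tray_small alone. Leave any green look-alike of the tray_medium alone.

How it is judged:
On the way, in this order (a step that is already met when the one before it is completed fails the run):
1. the large tray is on the hook and pressed home against the buffer of the backrest with more than 6 N for 0.3 s (contact force between tray_large and backrest above 6 N and x of tray_large_eye in the frame of backrest above -0.0135 m and y of tray_large_eye in the frame of backrest between -0.005 and 0.005 m and horizontal distance between tray_large_eye and hook_tip above 0.02 m and z of tray_large_eye in the frame of backrest between -0.011 and 0.006 m), for 0.3 s.
2. the medium tray is on the hook and pressed home against the large tray with more than 6 N for 0.3 s, and the large tray on the buffer with more than 4 N (contact force between tray_medium and tray_large above 6 N and contact force between tray_large and backrest above 4 N and distance between tray_medium_eye and tray_large_eye below 0.0155 m and y of tray_medium_eye in the frame of backrest between -0.005 and 0.005 m and horizontal distance between tray_medium_eye and hook_tip above 0.02 m and z of tray_medium_eye in the frame of backrest between -0.011 and 0.006 m), for 0.3 s.
3. the small tray is on the hook and pressed home against the medium tray with more than 6 N for 0.3 s, and the large tray on the buffer with more than 4 N (contact force between tray_small and tray_medium above 6 N and contact force between tray_large and backrest above 4 N and distance between tray_small_eye and tray_medium_eye below 0.0155 m and y of tray_small_eye in the frame of backrest between -0.005 and 0.005 m and horizontal distance between tray_small_eye and hook_tip above 0.02 m and z of tray_small_eye in the frame of backrest between -0.011 and 0.006 m), for 0.3 s.
At the end, for the whole second after the job is handed in: All three hang at rest on the rod: large no farther out than 13.5 mm from the backrest's origin, then eye to eye within 15.5 mm (12 when touching); eyes within 5 mm sideways of the rod's axis and 3 to 10 mm below it; each tray within 0.12 rad of upright and of square to the rod (x of tray_large_eye in the frame of backrest above -0.0135 m and y of tray_large_eye in the frame of backrest between -0.005 and 0.005 m and z of tray_large_eye in the frame of backrest between -0.01 and -0.003 m and angle between each of tray_large, tray_medium, tray_small's own z axis and vertical below 0.12 rad and angle between the x axis of each of tray_large, tray_medium, tray_small and the x axis of backrest, either way round below 0.12 rad and linear speed of each of tray_large, tray_medium, tray_small below 0.01 m/s and distance between tray_medium_eye and tray_large_eye below 0.0155 m and y of tray_medium_eye in the frame of backrest between -0.005 and 0.005 m and z of tray_medium_eye in the frame of backrest between -0.01 and -0.003 m and distance between tray_small_eye and tray_medium_eye below 0.0155 m and y of tray_small_eye in the frame of backrest between -0.005 and 0.005 m and z of tray_small_eye in the frame of backrest between -0.01 and -0.003 m).
It fails at once if a tray pressed with more than 25 N on the backrest or another tray, or 35 N on hook and backrest together (contact force between any of tray_large, tray_medium, tray_small and stand above 35 N or contact force between any of tray_large, tray_medium, tray_small and backrest above 25 N or contact force between tray_large and tray_medium above 25 N or contact force between any of tray_medium, tray_large and tray_small above 25 N).
It fails at once if a bystander moved more than 30 mm (distance of any of ink_jar, card_box, punch, stamp, pencil_tray from where it was at the start of the episode above 0.03 m).
It also fails if it takes over 72 s, if anything falls off the work surface, if the arm or the gripper's body presses on something with over 40 N, if the wrist force passes 120 N, or if a joint passes its speed limit or range.

## Working session

There is one attempt and no reset: what is moved stays moved. The work goes in short steps, Python scripts to look and compute and a tool call to move; the robot and the scene stay as the last step left them, time stands still between calls to the robot, and variables do not carry over. Pictures are saved under pics/ and viewed, at most 10 in all, crops included, and the job is handed in when it is done.

Besides the shell and the picture viewer there is one more tool, called as name([rows], argument=value, ...), one row to a line, values as JSON. drive_tool: Moves the arm, as the interface text tells. Its arguments: {"type":"object","properties":{"motion":{"type":"array","items":{"type":"array","items":{"type":"number"}}}},"required":["motion"]}

```bash
mkdir -p pics; cat > h.py <<'E'
from workcell import *
import numpy as np, cv2
def fpix(p,h=420): return h/2/np.tan(np.radians(p["vertical_fov"])/2)
def world(cam):
    o=get_obs(); rgb,d=capture(cam); p=camera_params(cam); f=fpix(p)
    v,u=np.mgrid[0:420,0:560].astype(float); x=u-p["cx"]; y=v-p["cy"]
    if cam=="wrist":
        r=np.hypot(x,y)+1e-9; th=r/f; s=np.tan(th)/r
        T0=np.eye(4); T0[:3,:3]=o["tool_rot"]; T0[:3,3]=o["tcp_pos"]; T=T0@p["T_tool_cam"]
    else: s=1/f; T=p["T"]
    P=np.stack([x*s*d,y*s*d,d,np.ones_like(d)],-1)@T.T
    return rgb,d,P[...,:3]
E
python3 - <<'E'
from h import *
np.set_printoptions(precision=3,suppress=True)
o=get_obs(); print(o["time"],o["tool_rot"],o["opening"],o["ft_force"])
for c in ["scene","top"]:
    rgb,d,P=world(c); cv2.imwrite(f"pics/{c}0.png",rgb[...,::-1]); np.savez(f"{c}0.npz",rgb=rgb,d=d,P=P)
    print(c,camera_params(c)["T"])
    for n in ["tray_large","tray_medium","tray_small","tray_large_eye","tray_medium_eye","tray_small_eye","stand","hook_tip","backrest","ink_jar","card_box","punch","stamp","pencil_tray"]:
        for r in find_in(c,n):
            u,v=r["xy"][0]*560,r["xy"][1]*420; print(n,round(r["confidence"],2),int(u),int(v),P[int(v),int(u)])
E
```

```text
0.0 [[ 0.974  0.228 -0.001]
 [ 0.228 -0.974  0.002]
 [-0.    -0.002 -1.   ]] 0.9987644826599309 [-0.561  0.795  0.412]
scene [[-0.364  0.781 -0.508  1.082]
 [ 0.932  0.312 -0.187  0.232]
 [ 0.012 -0.541 -0.841  1.074]
 [ 0.     0.     0.     1.   ]]
tray_large 0.9 161 227 [ 0.626 -0.25   0.063]
tray_medium 0.81 224 265 [ 0.66  -0.061  0.053]
tray_medium 0.62 249 230 [ 0.547 -0.044  0.052]
tray_small 0.77 143 188 [ 0.526 -0.367  0.041]
tray_small 0.76 185 169 [ 0.429 -0.288  0.047]
tray_small 0.55 216 144 [ 0.321 -0.244  0.056]
tray_small 0.3 160 228 [ 0.627 -0.254  0.058]
tray_large_eye 0.59 162 230 [ 0.626 -0.252  0.046]
tray_medium_eye 0.91 252 228 [ 0.543 -0.037  0.061]
tray_medium_eye 0.62 221 265 [ 0.665 -0.066  0.059]
tray_medium_eye 0.56 188 168 [ 0.426 -0.28   0.051]
tray_small_eye 0.68 187 167 [ 0.422 -0.286  0.048]
tray_small_eye 0.64 212 141 [ 0.276 -0.284  0.004]
tray_small_eye 0.57 142 186 [ 0.526 -0.367  0.05 ]
stand 0.74 332 312 [0.661 0.219 0.013]
hook_tip 0.55 329 310 [0.664 0.211 0.025]
backrest 0.57 337 274 [0.641 0.205 0.175]
ink_jar 0.53 194 200 [ 0.516 -0.215  0
[... 887 characters left out ...]
0.648 -0.069  0.057]
tray_medium_eye 0.7 307 200 [ 0.532 -0.043  0.062]
tray_small_eye 0.88 387 291 [ 0.302 -0.248  0.062]
tray_small_eye 0.74 400 249 [ 0.415 -0.295  0.009]
tray_small_eye 0.7 172 277 [0.329 0.309 0.005]
tray_small_eye 0.68 308 206 [ 0.529 -0.049  0.004]
tray_small_eye 0.59 429 210 [ 0.517 -0.367  0.041]
stand 0.7 215 156 [0.648 0.203 0.058]
hook_tip 0.93 216 155 [0.65  0.2   0.061]
backrest 0.33 306 205 [ 0.531 -0.043  0.003]
ink_jar 0.63 370 217 [ 0.493 -0.209  0.049]
card_box 0.85 340 257 [ 0.388 -0.132  0.032]
punch 0.61 132 223 [0.463 0.41  0.055]
stamp 0.49 277 249 [0.403 0.033 0.053]
stamp 0.3 339 256 [ 0.391 -0.13   0.033]
pencil_tray 0.61 173 275 [0.334 0.306 0.01 ]
```

```bash
python3 - <<'E'
import cv2
a=cv2.imread("pics/scene0.png")[110:350,90:490]; b=cv2.imread("pics/top0.png")[110:330,90:460]
cv2.imwrite("pics/s1.png",cv2.resize(a,None,fx=2,fy=2,interpolation=2)); cv2.imwrite("pics/t1.png",cv2.resize(b,None,fx=2.1,fy=2.1,interpolation=2))
E
```

```text
(no output)
```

View pics/s1.png

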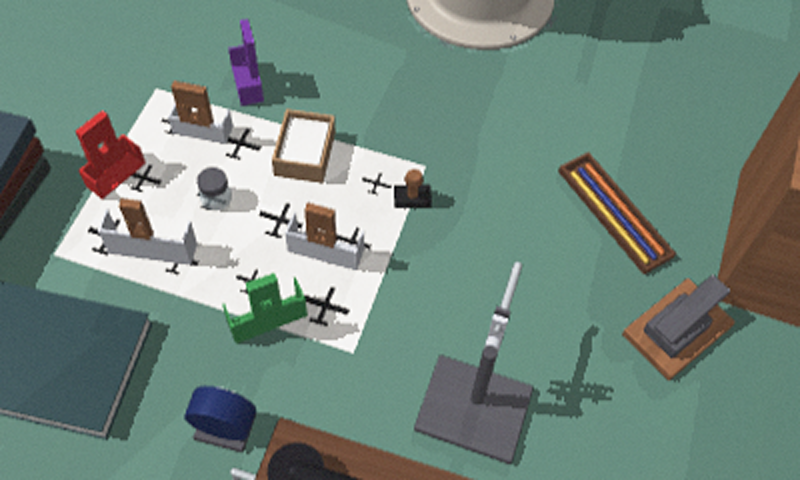

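View pics/t1.png

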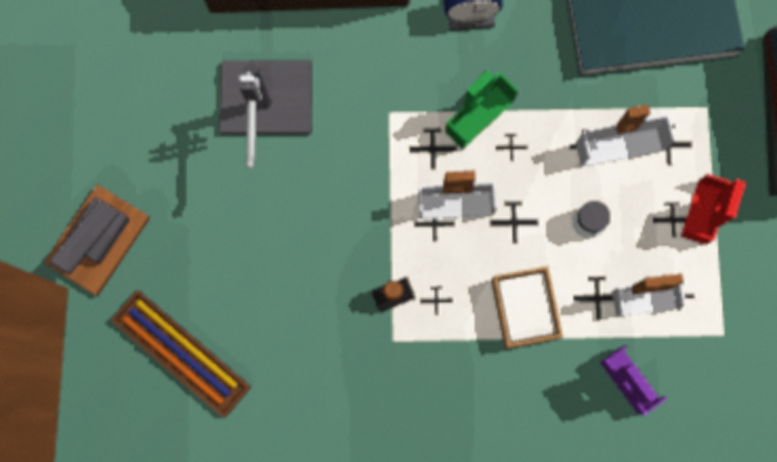

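The aluminium trays with wooden blocks are the large one (top view 625,140), the medium one (455,200) and the small one (650,295). Red, green and purple are look-alikes. The hook's rod runs from (250,85) to (250,165), towards the robot. Next I fit poses from the depth.

```bash
cat > fit.py <<'E'
from h import *
np.set_printoptions(precision=4,suppress=True)
HT=dict(large=(.130,.026,.080),medium=(.120,.036,.070),small=(.110,.046,.060))
def block(P,rgb,c,name,zlo=None):
    top=HT[name][0]; zlo=zlo or top-.045
    m=(np.hypot(P[...,0]-c[0],P[...,1]-c[1])<.075)&(P[...,2]>zlo)&(P[...,2]<top+.012)
    hsv=cv2.cvtColor(rgb,cv2.COLOR_RGB2HSV)
    m&=(hsv[...,0]>6)&(hsv[...,0]<20)&(hsv[...,1]>80)
    Q=P[m]; r=cv2.minAreaRect(Q[:,:2].astype(np.float32)*1000)
    return Q,r
E
python3 - <<'E'
from fit import *
C=dict(large=(.625,-.265),medium=(.54,-.045),small=(.42,-.29))
for c in ["scene","top"]:
    z=np.load(c+"0.npz"); P,rgb=z["P"],z["rgb"]
    for n in C:
        Q,r=block(P,rgb,C[n],n); print(c,n,len(Q),r,Q.mean(0),Q.max(0))
    m=(P[...,0]>.45)&(P[...,0]<.72)&(P[...,1]>.12)&(P[...,1]<.28)&(P[...,2]>.115)&(P[...,2]<.2)
    Q=P[m]; print(len(Q)); R=Q[Q[:,2]<.155]; 
    b=np.polyfit(R[:,0],R[:,1],1); print("rod y=",b,"x",R[:,0].min(),R[:,0].max(),"z",np.median(R[:,2]))
    for x0 in np.arange(.48,.7,.01):
        s=Q[(Q[:,0]>x0)&(Q[:,0]<x0+.01)]
        if len(s): print(round(x0,3),len(s),s[:,1].mean(),s[:,1].min(),s[:,1].max(),s[:,2].min(),s[:,2].max())
E
```

```text
scene large 132 ((624.14990234375, -253.65309143066406), (11.538966178894043, 25.683399200439453), 13.448136329650879) [ 0.6259 -0.2518  0.115 ] [ 0.6316 -0.2406  0.1347]
scene medium 167 ((542.6614379882812, -41.23781967163086), (12.324640274047852, 35.06505584716797), 5.226837158203125) [ 0.5452 -0.0409  0.1053] [ 0.5498 -0.0234  0.1253]
scene small 219 ((424.1500244140625, -283.55059814453125), (14.16728401184082, 46.604698181152344), 6.663333892822266) [ 0.4258 -0.2816  0.094 ] [ 0.4333 -0.2606  0.1155]
350
rod y= [0.0257 0.1911] x 0.5393886240687366 0.6659370282524003 z 0.14593809276353342
0.53 1 0.20738606951030247 0.20738606951030247 0.20738606951030247 0.14991834784684055 0.14991834784684055
0.54 20 0.20464538486504763 0.2002841415225331 0.20950981064366123 0.14415099827270228 0.15408337306834174
0.55 20 0.2057290153341207 0.20025849343447522 0.21028799247282046 0.13927356140053115 0.14917449736042054
0.56 14 0.2058527000642449 0.2011306449731193 0.21045483426545664 0.14031685316305642 0.14977979670158548
0.57 19 0.20582799046510747 0.20133163957541855 0.21052901497448745 0.1
[... 2160 characters left out ...]
.20796767170342648 0.13786778033021418 0.14727242676387786
0.61 58 0.20329989122278033 0.19579388416740617 0.21236648148649667 0.11652857819584161 0.1908389841010063
0.62 42 0.20267422876025026 0.19617362506193503 0.21203773603742895 0.1155869735918511 0.19155772320023745
0.63 26 0.2014682326882474 0.19618632946756007 0.21238408378126314 0.12164370295951299 0.18981473756077127
0.64 11 0.2007692548662961 0.19699884689077224 0.20752855065959327 0.1288056374244615 0.17514723162813306
0.65 32 0.20266970277838625 0.19713712850897944 0.21164416324394597 0.11590678766037898 0.15597939062941646
0.66 2 0.20543829633390615 0.20426460607363445 0.20661198659417787 0.14981059380683637 0.15070035051433806
```

drive_tool([
  [30, -18, 0, 0, 0],
  [52, -32, 0, 0, 0],
  [52, -32, 0, 0, 0],
  [52, -32, 0, 0, 0],
  [52, -32, 0, 0, 0],
  [52, -32, 0, 0, 0],
  [52, -32, 0, 0, 0],
  [52, -32, 0, 0, 0],
  [52, -32, 0, 0, 0],
  [52, -32, 0, 0, 0],
  [50, -30, 0, 0, 0],
])

```text
time: 2.88
tcp_pos: [0.6236, -0.2523, 0.2315]
tool_rot: [[0.974, 0.228, 0.0], [0.228, -0.974, -0.0], [0.0, 0.0, -1.0]]
ft_force: [0.1, -0.4, 0.2]
opening: 0.998
grasp_force: 0.0
```

```bash
cat >> fit.py <<'E'
def wl(name,c,pic=None,zlo=None):
    o=get_obs(); rgb,d,P=world("wrist")
    if pic: cv2.imwrite("pics/%s.png"%pic,rgb[...,::-1])
    Q,r=block(P,rgb,c,name,zlo)
    T=Q[Q[:,2]>np.percentile(Q[:,2],97)-.006]
    print(name,"n",len(Q),len(T),"rect",r,"top rect",cv2.minAreaRect(T[:,:2].astype(np.float32)*1000),"z",np.median(T[:,2]))
    print("tcp",o["tcp_pos"],"yaw",np.degrees(np.arctan2(o["tool_rot"][1,0],o["tool_rot"][0,0])),"t",o["time"],"F",o["ft_force"])
    return rgb,d,P,o
def delta(target,o):
    print("tool delta mm",(np.array(target)-o["tcp_pos"])@o["tool_rot"]*1000)
E
python3 - <<'E'
from fit import *
print(camera_params("wrist"))
rgb,d,P,o=wl("large",(.621,-.254),"w1")
E
```

```text
{'vertical_fov': 65.70646984690485, 'cx': 276.3869317966782, 'cy': 209.34125030897098, 'T_tool_cam': array([[-0.0005, -0.953 , -0.303 ,  0.0781],
       [ 1.    , -0.0004, -0.0003, -0.0006],
       [ 0.0002, -0.303 ,  0.953 , -0.1419],
       [ 0.    ,  0.    ,  0.    ,  1.    ]])}
large n 817 480 rect ((623.5526123046875, -253.97303771972656), (11.905912399291992, 25.312170028686523), 12.656322479248047) top rect ((623.5189819335938, -254.11988830566406), (11.777997016906738, 24.597166061401367), 12.776748657226562) z 0.1291639330232253
tcp [ 0.6236 -0.2523  0.2315] yaw 13.183138587622933 t 2.875 F [ 0.129  -0.4095  0.1573]
```

View pics/w1.png

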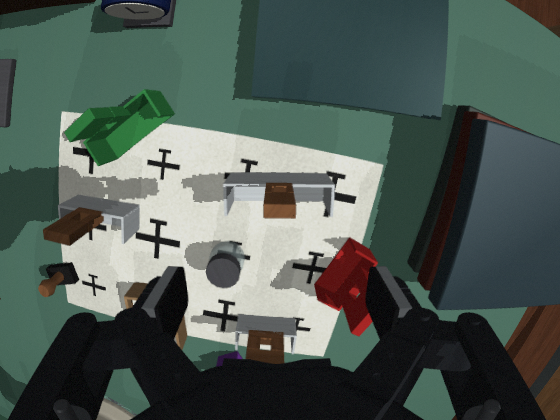

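The wrist view shows the large tray's block at (280,200), squarely below the tool. The fit agrees with the scene camera. I'll descend and grip.

drive_tool([
  [-0.5, 1.7, 40, 0.006, 0],
  [0, 0, 50, 0, 0],
  [0, 0, 35, 0, 0],
  [0, 0, 14, 0, 0],
  [0, 0, 0, 0, 255],
  [0, 0, 0, 0, 255],
  [0, 0, 0, 0, 255],
  [0, 0, 0, 0, 255],
  [0, 0, 0, 0, 255],
  [0, 0, 0, 0, 255],
])

```text
time: 4.18
tcp_pos: [0.6228, -0.2557, 0.0935]
tool_rot: [[0.975, 0.222, 0.002], [0.222, -0.975, -0.0], [0.002, 0.001, -1.0]]
ft_force: [-0.6, 1.9, 6.5]
opening: 0.295
grasp_force: 61.3
```

drive_tool([
  [0, 0, -20, 0, 255],
  [0, 0, -45, 0.04, 255],
  [0, 0, -50, 0.08, 255],
  [0, 0, -42, 0.077, 255],
  [-7, -30, 0, 0, 255],
  [-11, -55, 0, 0, 255],
  [-11, -55, 0, 0, 255],
  [-11, -55, 0, 0, 255],
  [-11, -55, 0, 0, 255],
  [-11, -55, 0, 0, 255],
  [-11, -55, 0, 0, 255],
  [-11, -55, 0, 0, 255],
])

```text
time: 5.68
tcp_pos: [0.5263, 0.1583, 0.2504]
tool_rot: [[1.0, 0.027, 0.001], [0.027, -1.0, 0.0], [0.001, -0.0, -1.0]]
ft_force: [0.8, 1.2, -3.3]
opening: 0.295
grasp_force: 60.2
```

drive_tool([
  [-14, -48, 0, 0, 255],
  [0, 0, 0, 0, 255],
  [0, 0, 0, 0, 255],
])

```text
time: 6.05
tcp_pos: [0.5117, 0.2039, 0.2499]
tool_rot: [[1.0, 0.027, 0.0], [0.027, -1.0, -0.0], [0.0, 0.0, -1.0]]
ft_force: [-0.1, -0.7, -2.3]
opening: 0.294
grasp_force: 60.4
```

```bash
cat >> fit.py <<'E'
def rod(P,x0=.53,x1=.7):
    m=(P[...,0]>x0)&(P[...,0]<x1)&(P[...,1]>.17)&(P[...,1]<.24)&(P[...,2]>.125)&(P[...,2]<.21)
    Q=P[m]
    for x in np.arange(x0,x1,.01):
        s=Q[(Q[:,0]>x)&(Q[:,0]<=x+.01)]
        if len(s)>3: print(round(x,3),len(s),"y",s[:,1].min(),s[:,1].max(),(s[:,1].min()+s[:,1].max())/2,"z",s[:,2].min(),s[:,2].max())
    return Q
E
python3 - <<'E'
from fit import *
o=get_obs(); print(o["tcp_pos"],o["ft_force"],o["tool_rot"][1,0])
rgb,d,P=world("wrist"); cv2.imwrite("pics/w2.png",rgb[...,::-1]); Q=rod(P); print(Q[:,0].min())
E
```

```text
[0.5117 0.2039 0.2499] [-0.1424 -0.7292 -2.3024] 0.02697490839171097
0.53 21 y 0.20188755449802717 0.20879052535993942 0.20533903992898328 z 0.14551103534841464 0.1499698883891217
0.54 174 y 0.20115582469658955 0.21066185017758832 0.20590883743708893 z 0.1412036507977419 0.1512642466515608
0.55 171 y 0.2013925280293298 0.21091329037815235 0.20615290920374107 z 0.13910110048093494 0.14634957620143507
0.56 167 y 0.20164411648266864 0.2111237983279311 0.20638395740529986 z 0.1403157079213347 0.14618531646671487
0.57 168 y 0.20198061467175618 0.2113753494327605 0.20667798205225835 z 0.13977110579850194 0.14584019952231078
0.58 179 y 0.20152204504951593 0.21161279432946226 0.2065674196894891 z 0.13857533777966058 0.14606634273367747
0.59 181 y 0.20174683500737428 0.2118424429211465 0.2067946389642604 z 0.13944544032531464 0.14555844676479718
0.6 182 y 0.20203569851490477 0.21209864319039246 0.2070671708526486 z 0.1397478749100337 0.14550539093307063
0.61 173 y 0.20233865587689354 0.21236543391153784 0.2073520448942157 z 0.139798024011418 0.1456963249011982
0.62 450 y 0.19985458243928583 0.21542672531919294 0.20764065387923938 z 0.1260667222397422 0.18935586524153328
0.63 398 y 0.19985745740507446 0.21579406442011992 0.2078257609125972 z 0.15344636429367436 0.1888761805402994
0.64 77 y 0.20186708092494646 0.21450528658579318 0.20818618375536982 z 0.1406857402293577 0.17904200263550585
0.65 287 y 0.20044644011734333 0.216652822933784 0.20854963152556366 z 0.1250740140039936 0.15418015900386914
0.66 80 y 0.20160012233156072 0.21551434982774434 0.20855723607965254 z 0.1485472807853136 0.15291317412585143
0.5376723680065375
```

View pics/w2.png

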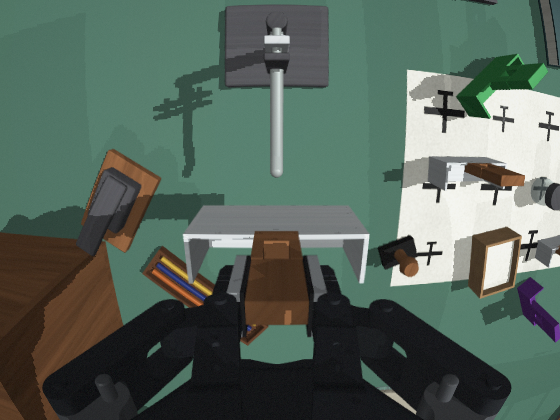

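The held tray is level at (277,270), with its eye ahead of the fingers, and the rod runs straight ahead of it, tip at (277,175). The sideways clearance is ±2 mm, so I'll measure the held block against the rod first.

```bash
cat >> fit.py <<'E'
def held(name):
    o=get_obs(); rgb,d,P=world("wrist"); R=o["tool_rot"]
    L=(P-o["tcp_pos"])@R*1000   # tool coords, mm
    hsv=cv2.cvtColor(rgb,cv2.COLOR_RGB2HSV)
    m=(hsv[...,0]>4)&(hsv[...,0]<22)&(hsv[...,1]>80)&(abs(L[...,1])<30)&(abs(L[...,0])<25)&(L[...,2]>-55)&(L[...,2]<40)&(d>0)
    Q=L[m]
    for z0 in range(-50,40,10):
        s=Q[(Q[:,2]>z0)&(Q[:,2]<=z0+10)]
        if len(s)>5: print("toolz",z0,len(s),"x",s[:,0].min(),s[:,0].max(),"y",s[:,1].min(),s[:,1].max(),"mid",(s[:,1].min()+s[:,1].max())/2)
    # pocket walls
    g=(hsv[...,1]<50)&(L[...,2]>25)&(L[...,2]<100)&(abs(L[...,1])<70)&(abs(L[...,0])<45)&(d>0)
    G=L[g]
    if len(G): print("pocket y",np.percentile(G[:,1],[0,.5,99.5,100]),"xmax",np.percentile(G[:,0],[98,100]),"zmin",G[:,2].min())
    q=(P[...,2]>.165)&(P[...,2]<.2)&(abs(P[...,1]-.2075)<.012)&(P[...,0]>.59)&(P[...,0]<.66)
    print("plate front x",np.percentile(P[q][:,0],[0,1,5]),"z",P[q][:,2].max(), "tcp",o["tcp_pos"],o["ft_force"],o["time"],"yaw",R[1,0])
    print("rod y at tool fwd: ty",[( (np.array([x,.2056+.025*(x-.54),0])-o["tcp_pos"])@R*1000)[:2] for x in (.54,.61)])
E
python3 - <<'E'
from fit import *
held("large")
E
```

```text
toolz -50 7 x -7.075259621649609 12.90097653669433 y -29.469406942797086 -15.062842566542354 mid -22.26612475466972
toolz -40 1974 x -10.150617775789927 8.600849906627383 y -29.192951321634492 12.023925277616456 mid -8.584513022009018
toolz -30 740 x -10.100635349170014 8.762893045987616 y -27.071061785864906 12.03828540185581 mid -7.516388192004548
toolz -20 643 x 5.867647031003204 8.674487765585214 y -13.503439744043016 11.757530614492952 mid -0.8729545647750321
toolz -10 528 x 5.937225314740447 7.6060843107156275 y -13.503471491461362 12.008083829921626 mid -0.747693830769868
toolz 0 238 x 4.68527543803116 7.55045992241164 y -13.638368466737242 12.12694985137105 mid -0.7557093076830963
toolz 10 191 x -1.3137395312316207 7.323388687330542 y -13.617701226788787 11.762069874248493 mid -0.9278156762701473
toolz 20 672 x -4.682039222674002 7.221936952296681 y -13.646717527110194 11.630783788261652 mid -1.007966869424271
toolz 30 247 x 5.725508996387062 7.073012658716762 y -13.810285815781183 11.52617045134954 mid -1.142057682215822
pocket y [-57.4839 -56.7609  54.4627  55.3332] xmax [ 7.0568 33.7669] zmin 25.80081050785914
plate front x [0.6204 0.6205 0.6207] z 0.18949077310436016 tcp [0.5119 0.2032 0.2498] [ 0.7278 -0.2492 -2.9479] 6.1 yaw 0.025515031345860896
rod y at tool fwd: ty [array([28.0317, -1.7852]), array([98.0536, -1.7486])]
```

drive_tool([
  [0, -0.8, 30, 0, 255],
  [0, 0, 40, 0, 255],
  [0, 0, 23, 0, 255],
  [0, 0, 0, 0, 255],
  [0, 0, 0, 0, 255],
])

```text
time: 6.78
tcp_pos: [0.5125, 0.2047, 0.1571]
tool_rot: [[1.0, 0.025, 0.001], [0.025, -1.0, 0.0], [0.001, -0.0, -1.0]]
ft_force: [0.4, -0.7, -3.3]
opening: 0.296
grasp_force: 60.2
```

```bash
cat >> fit.py <<'E'
def held2():
    o=get_obs(); rgb,d,P=world("wrist"); R=o["tool_rot"]; L=(P-o["tcp_pos"])@R*1000
    m=(P[...,0]>o["tcp_pos"][0]+.015)&(P[...,0]<.612)&(abs(L[...,1])<12)&(P[...,2]>.12)&(P[...,2]<.16)&(d>0)
    Q=L[m]
    for x in range(-20,130,12):
        s=Q[(Q[:,0]>x)&(Q[:,0]<=x+12)]
        if len(s)>8: print("rod toolx",x,len(s),"ty",s[:,1].min(),s[:,1].max(),"mid",(s[:,1].min()+s[:,1].max())/2,"z top",s[:,2].min()," start",s[:,0].min())
E
python3 - <<'E'
from fit import *
held("large"); held2()
E
```

```text
toolz -40 1935 x -6.684053108886032 8.337705257577422 y -13.499147941568589 11.960843714602943 mid -0.7691521134828232
toolz -30 747 x -10.219043034286464 8.528590507620619 y -13.470556928593803 12.059720012300843 mid -0.7054184581464797
toolz -20 634 x 5.430014668174248 8.670659564862113 y -13.534316914076438 11.742880503556718 mid -0.8957182052598602
toolz -10 540 x 5.784919847658443 7.7362353135774855 y -13.405221109032922 12.001263427268078 mid -0.7019788408824219
toolz 0 232 x 3.93472886191777 7.6110143857414245 y -13.64723722356515 12.066311184700748 mid -0.7904630194322007
toolz 10 187 x -0.9946555758703187 7.250767201823231 y -13.747283400147403 11.751867121490696 mid -0.9977081393283536
toolz 20 679 x -4.772866127634474 7.120623758452754 y -13.727720082095102 11.656176958622787 mid -1.0357715617361576
toolz 30 278 x 5.9259682405011915 7.070973642668297 y -13.912660415268663 11.53276107144173 mid -1.1899496719134666
pocket y [-57.9368 -56.7237  54.4855  55.1155] xmax [6.9814 7.5729] zmin 26.765800416666867
plate front x [0.6201 0.6204 0.6206] z 0.18909250839417407 tcp [0.5125
[... 365 characters left out ...]
 top 5.9651621765458085  start 28.002677989274332
rod toolx 40 487 ty -4.459115934029068 5.092121919992046 mid 0.3165029929814889 z top 10.710169949799356  start 40.052907451129165
rod toolx 52 489 ty -4.8694380519852825 5.003636550568927 mid 0.0670992492918221 z top 11.284283336224277  start 52.00806723250652
rod toolx 64 516 ty -4.859908445184504 4.89496213624044 mid 0.017526845527967794 z top 11.469823144420358  start 64.00928999319792
rod toolx 76 522 ty -4.806347318288937 4.886017505458465 mid 0.039835093584764 z top 11.538056589262396  start 76.0955661384609
rod toolx 88 501 ty -4.762806414640304 4.838786476880977 mid 0.03799003112033672 z top 11.394069121758712  start 88.0049613168719
```

drive_tool([
  [0, 1.1, 0, 0, 255],
  [8, 0, 0, 0, 255],
  [8, 0, 0, 0, 255],
  [4, 0, 0, 0, 255],
  [3, 0, 0, 0, 255],
  [0, 0, 0, 0, 255],
])

```text
time: 7.62
tcp_pos: [0.5348, 0.2048, 0.1561]
tool_rot: [[1.0, 0.027, -0.0], [0.027, -1.0, -0.0], [-0.0, 0.0, -1.0]]
ft_force: [-0.4, -0.5, -3.4]
opening: 0.294
grasp_force: 60.3
```

drive_tool([
  [6, 0, 0, 0, 255],
  [8, 0, 0, 0, 255],
  [8, 0, 0, 0, 255],
  [10, 0, 0, 0, 255],
  [10, 0, 0, 0, 255],
  [3, 0, 0, 0, 255],
  [0, 0, 0, 0, 255],
])

```text
time: 8.5
tcp_pos: [0.5797, 0.2059, 0.1561]
tool_rot: [[1.0, 0.027, -0.0], [0.027, -1.0, -0.0], [-0.0, 0.0, -1.0]]
ft_force: [-0.2, -0.6, -2.4]
opening: 0.294
grasp_force: 60.3
```

```bash
python3 - <<'E'
from fit import *
held("large"); held2()
E
```

```text
toolz -40 1935 x -6.585291802611983 9.060096602059392 y -13.508356213247776 11.988038621822895 mid -0.7601587957124405
toolz -30 747 x -10.185092647049716 9.308202394061928 y -13.44162862222185 12.054852722734474 mid -0.6933879497436886
toolz -20 644 x 5.6005302434772055 9.34000601357912 y -13.587471541075981 11.68997716718508 mid -0.9487471869454502
toolz -10 526 x 5.744097072129392 7.562910168382134 y -13.416206846790999 11.938024839701704 mid -0.7390910035446474
toolz 0 238 x 4.29386971416719 7.833638887804825 y -13.611490866542896 12.038142421036403 mid -0.7866742227532466
toolz 10 198 x -1.117322830749266 9.9423031750104 y -13.81752916740584 11.78368764628158 mid -1.0169207605621304
toolz 20 277 x -4.58052936301192 7.173956774997151 y -13.701159093667883 11.59367472136862 mid -1.0537421861496314
toolz 30 109 x 5.931805672342608 7.073138888946955 y -13.847823458323159 11.419208558954153 mid -1.2143074496845028
pocket y [-57.4079 -56.7846  54.5845  55.1391] xmax [6.9698 7.6743] zmin 26.474689067801645
plate front x [0.5901 0.6213 0.6223] z 0.19142536522189768 tcp [0.5797 0.2059 0.1561] [-0.1913 -0.5999 -2.4497] 8.5 yaw 0.02663187422101109
rod y at tool fwd: ty [array([-39.6568,  -0.7411]), array([30.3649, -0.6263])]
rod toolx 4 30 ty -5.115743331631957 4.248863509572783 mid -0.4334399110295868 z top 11.120564993545639  start 14.991734079012346
rod toolx 16 388 ty -5.134696206802236 4.218970797230192 mid -0.457862704786022 z top 10.082655715786814  start 16.039687860646485
```

drive_tool([
  [0, 0.5, 4, 0, 255],
  [0, 0, 2.4, 0, 255],
  [8, 0, 0, 0, 255],
  [10, 0, 0, 0, 255],
  [8, 0, 0, 0, 255],
  [2, 0, 0, 0, 255],
  [0, 0, 0, 0, 255],
])

```text
time: 9.48
tcp_pos: [0.6077, 0.2062, 0.1497]
tool_rot: [[1.0, 0.027, -0.0], [0.027, -1.0, -0.0], [-0.0, 0.0, -1.0]]
ft_force: [0.2, -0.0, -3.0]
opening: 0.292
grasp_force: 60.3
```

drive_tool([
  [1, 0, 0, 0, 255],
  [1, 0, 0, 0, 255],
  [0, 0, 0, 0, 255],
])

```text
time: 9.85
tcp_pos: [0.6097, 0.2063, 0.1499]
tool_rot: [[1.0, 0.027, -0.0], [0.027, -1.0, 0.0], [-0.0, -0.0, -1.0]]
ft_force: [-1.2, -0.3, -3.7]
opening: 0.295
grasp_force: 60.3
```

drive_tool([
  [0.7, 0, 0, 0, 255],
  [0.7, 0, 0, 0, 255],
  [0, 0, 0, 0, 255],
])

```text
time: 10.22
tcp_pos: [0.6111, 0.2064, 0.1498]
tool_rot: [[1.0, 0.027, -0.0], [0.027, -1.0, 0.0], [-0.0, -0.0, -1.0]]
ft_force: [-0.1, 0.0, -2.7]
opening: 0.295
grasp_force: 60.3
```

drive_tool([
  [0.7, 0, 0, 0, 255],
  [0.7, 0, 0, 0, 255],
  [0, 0, 0, 0, 255],
])

```text
time: 10.6
tcp_pos: [0.6125, 0.2064, 0.1498]
tool_rot: [[1.0, 0.027, -0.0], [0.027, -1.0, -0.0], [-0.0, 0.0, -1.0]]
ft_force: [-0.7, -0.9, -2.8]
opening: 0.296
grasp_force: 60.3
```

drive_tool([
  [0.5, 0, 0, 0, 255],
  [0.5, 0, 0, 0, 255],
  [0, 0, 0, 0, 255],
])

```text
time: 10.98
tcp_pos: [0.6135, 0.2064, 0.1499]
tool_rot: [[1.0, 0.027, 0.0], [0.027, -1.0, -0.0], [0.0, 0.0, -1.0]]
ft_force: [0.3, -0.4, -2.9]
opening: 0.292
grasp_force: 60.3
```

drive_tool([
  [0.5, 0, 0, 0, 255],
  [0, 0, 0, 0, 255],
])

```text
time: 11.22
tcp_pos: [0.614, 0.2064, 0.1498]
tool_rot: [[1.0, 0.027, -0.0], [0.027, -1.0, 0.0], [-0.0, -0.0, -1.0]]
ft_force: [0.8, -0.5, -2.9]
opening: 0.294
grasp_force: 60.3
```

drive_tool([
  [0.5, 0, 0, 0, 255],
  [0, 0, 0, 0, 255],
])

```text
time: 11.48
tcp_pos: [0.6142, 0.2064, 0.1498]
tool_rot: [[1.0, 0.027, -0.001], [0.027, -1.0, -0.0], [-0.001, 0.0, -1.0]]
ft_force: [-1.1, 0.3, -2.6]
opening: 0.297
grasp_force: 60.4
```

drive_tool([
  [0.5, 0, 0, 0, 255],
  [0, 0, 0, 0, 255],
])

```text
time: 11.72
tcp_pos: [0.6143, 0.2065, 0.1498]
tool_rot: [[1.0, 0.027, -0.001], [0.027, -1.0, -0.0], [-0.001, 0.0, -1.0]]
ft_force: [-4.8, -0.5, -0.4]
opening: 0.294
grasp_force: 60.6
```

drive_tool([
  [0.5, 0, 0, 0, 255],
  [0, 0, 0, 0, 255],
])

```text
time: 11.98
tcp_pos: [0.6143, 0.2064, 0.1498]
tool_rot: [[1.0, 0.027, -0.002], [0.027, -1.0, -0.0], [-0.002, 0.0, -1.0]]
ft_force: [-7.3, -0.3, 2.8]
opening: 0.298
grasp_force: 60.8
```

drive_tool([
  [0.5, 0, 0, 0, 255],
  [0, 0, 0, 0, 255],
])

```text
time: 12.22
tcp_pos: [0.6143, 0.2064, 0.1497]
tool_rot: [[1.0, 0.027, -0.003], [0.027, -1.0, -0.001], [-0.003, 0.001, -1.0]]
ft_force: [-7.4, -0.1, 2.4]
opening: 0.295
grasp_force: 61.0
```

drive_tool([
  [0.4, 0, 0, 0, 255],
  [0, 0, 0, 0, 255],
])

```text
time: 12.48
tcp_pos: [0.6143, 0.2065, 0.1497]
tool_rot: [[1.0, 0.027, -0.004], [0.027, -1.0, -0.001], [-0.004, 0.001, -1.0]]
ft_force: [-9.8, -0.7, 3.4]
opening: 0.297
grasp_force: 61.0
```

drive_tool([
  [0.4, 0, 0, 0, 255],
  [0, 0, 0, 0, 255],
  [0, 0, 0, 0, 255],
])

```text
time: 12.85
tcp_pos: [0.6143, 0.2064, 0.1497]
tool_rot: [[1.0, 0.027, -0.004], [0.027, -1.0, -0.001], [-0.005, 0.001, -1.0]]
ft_force: [-11.0, -0.7, 4.6]
opening: 0.296
grasp_force: 61.2
```

drive_tool([
  [0.2, 0, 0, 0, 255],
  [0, 0, 0, 0, 255],
  [0, 0, 0, 0, 255],
  [0, 0, 0, 0, 255],
  [0, 0, 0, 0, 255],
  [0, 0, 0, 0, 255],
  [0, 0, 0, 0, 255],
  [0, 0, 0, 0, 255],
])

```text
time: 13.85
tcp_pos: [0.6143, 0.2065, 0.1497]
tool_rot: [[1.0, 0.027, -0.005], [0.027, -1.0, -0.001], [-0.005, 0.001, -1.0]]
ft_force: [-11.4, -1.3, 4.9]
opening: 0.295
grasp_force: 61.2
```

drive_tool([
  [-1.4, 0, 0, 0, 255],
  [-1.4, 0, 1.2, 0, 255],
  [0, 0, 0, 0, 255],
])

```text
time: 14.22
tcp_pos: [0.6142, 0.2066, 0.1485]
tool_rot: [[1.0, 0.027, -0.0], [0.027, -1.0, 0.0], [-0.0, -0.0, -1.0]]
ft_force: [-1.9, -0.2, -1.3]
opening: 0.293
grasp_force: 60.5
```

drive_tool([
  [0, 0, 0.7, 0, 255],
  [0, 0, 0, 0, 255],
])

```text
time: 14.48
tcp_pos: [0.6142, 0.2065, 0.1478]
tool_rot: [[1.0, 0.027, -0.0], [0.027, -1.0, -0.0], [-0.0, 0.0, -1.0]]
ft_force: [-3.9, 0.1, -1.3]
opening: 0.295
grasp_force: 60.5
```

drive_tool([
  [0, 0, 0, 0, 180],
  [0, 0, 0, 0, 100],
  [0, 0, 0, 0, 40],
  [0, 0, 0, 0, 0],
  [0, 0, 0, 0, 0],
  [0, 0, -30, 0, 0],
  [0, 0, -40, 0, 0],
  [0, 0, -30, 0, 0],
  [0, 0, 0, 0, 0],
])

```text
time: 15.6
tcp_pos: [0.6154, 0.2068, 0.2506]
tool_rot: [[1.0, 0.027, 0.004], [0.027, -1.0, 0.002], [0.004, -0.002, -1.0]]
ft_force: [-0.1, -0.5, -0.8]
opening: 0.998
grasp_force: 0.0
```

```bash
cat >> fit.py <<'E'
def hang(pic=None):
    o=get_obs(); rgb,d,P=world("wrist"); hsv=cv2.cvtColor(rgb,cv2.COLOR_RGB2HSV)
    if pic: cv2.imwrite("pics/%s.png"%pic,rgb[...,::-1])
    m=(hsv[...,0]>4)&(hsv[...,0]<22)&(hsv[...,1]>80)&(abs(P[...,1]-.207)<.04)&(P[...,0]>.54)&(P[...,0]<.65)&(P[...,2]>.13)&(P[...,2]<.2)
    Q=P[m]; T=Q[Q[:,2]>np.percentile(Q[:,2],95)-.006]
    print("hang",len(Q),cv2.minAreaRect(T[:,:2].astype(np.float32)*1000),"top z",np.median(T[:,2]),"tcp",o["tcp_pos"],o["time"])
E
python3 - <<'E'
from fit import *
hang("w3")
z=np.load("scene0.npz"); 
E
```

```text
hang 772 ((615.1739501953125, 207.0421142578125), (12.979649543762207, 25.609655380249023), 1.506266474723816) top z 0.18314678871594595 tcp [0.6154 0.2068 0.2506] 15.6
```

View pics/w3.png

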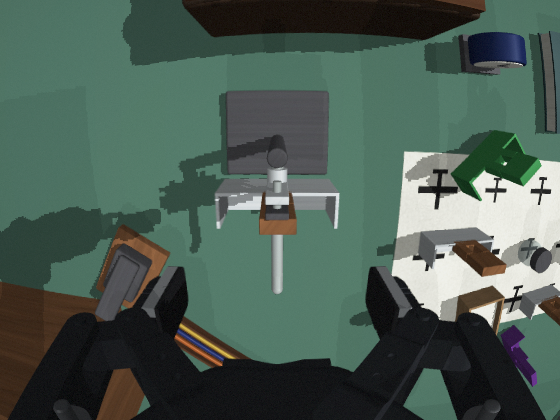

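The large tray hangs squarely (277,205) against the buffer. Next is the medium one.

drive_tool([
  [-10, 30, 0, 0, 0],
  [-17, 54, 0, 0, 0],
  [-17, 54, 0, 0, 0],
  [-18, 54, 0, 0, 0],
  [-17, 54, 0, 0, 0],
  [0, 0, 20, -0.055, 0],
  [0, 0, 0, 0, 0],
])

```text
time: 16.52
tcp_pos: [0.5405, -0.0421, 0.2261]
tool_rot: [[0.997, 0.08, -0.004], [0.08, -0.997, 0.0], [-0.004, -0.0, -1.0]]
ft_force: [0.0, 0.8, 0.1]
opening: 0.995
grasp_force: 0.0
```

```bash
python3 - <<'E'
from fit import *
rgb,d,P,o=wl("medium",(.5427,-.0412))
E
```

```text
medium n 1090 654 rect ((541.9393310546875, -41.57500457763672), (11.567264556884766, 35.537872314453125), 4.785977840423584) top rect ((541.8967895507812, -41.574134826660156), (11.42734146118164, 35.5414924621582), 4.879189968109131) z 0.11918408297289036
tcp [ 0.5405 -0.0421  0.2261] yaw 4.61024661175113 t 16.525 F [0.038  0.7924 0.1332]
```

drive_tool([
  [1.4, 0.6, 40, -0.004, 0],
  [0, 0, 50, 0, 0],
  [0, 0, 40, 0, 0],
  [0, 0, 14, 0, 0],
  [0, 0, 0, 0, 255],
  [0, 0, 0, 0, 255],
  [0, 0, 0, 0, 255],
  [0, 0, 0, 0, 255],
  [0, 0, 0, 0, 255],
])

```text
time: 17.7
tcp_pos: [0.5443, -0.0422, 0.0856]
tool_rot: [[0.996, 0.085, 0.003], [0.085, -0.996, 0.0], [0.003, 0.0, -1.0]]
ft_force: [-0.2, -0.1, 5.0]
opening: 0.414
grasp_force: 60.3
```

drive_tool([
  [0, 0, -20, 0, 255],
  [0, 0, -45, 0.03, 255],
  [0, 0, -50, 0.03, 255],
  [0, 0, -35, 0, 255],
  [-7, -30, 0, 0, 255],
  [-7, -55, 0, 0, 255],
  [-7, -55, 0, 0, 255],
  [-7, -55, 0, 0, 255],
  [-5, -52, 0, 0, 255],
  [0, 0, 30, 0, 255],
  [0, 0, 30, 0, 255],
  [0, 0, 0, 0, 255],
])

```text
time: 19.2
tcp_pos: [0.5027, 0.2035, 0.1731]
tool_rot: [[1.0, 0.026, -0.003], [0.026, -1.0, -0.002], [-0.003, 0.001, -1.0]]
ft_force: [0.3, -0.1, -1.5]
opening: 0.413
grasp_force: 60.7
```

```bash
python3 - <<'E'
from fit import *
held("medium"); held2()
E
```

```text
toolz -40 2329 x -8.965796198107585 4.228822763882435 y -18.430019452257234 16.86532391207163 mid -0.7823477700928017
toolz -30 1039 x 1.9904779509032984 4.805342371659501 y -18.390382799239458 16.93929528189233 mid -0.7255437586735631
toolz -20 841 x 1.9244672345285463 4.40549991185239 y -18.287842963840152 16.792124916068875 mid -0.7478590238856384
toolz -10 762 x 1.9204691983472246 5.806511760945838 y -18.42873362410063 16.75424135847108 mid -0.8372461328147747
toolz 0 512 x 1.8684959309715155 4.235227576823932 y -18.836624633811784 17.023112677445994 mid -0.9067559781828951
toolz 10 300 x 0.04823453418100515 3.96756330065465 y -18.275044984299903 16.983203403166993 mid -0.6459207905664552
toolz 20 758 x -8.645672665027192 3.703114434308669 y -18.153674042319906 17.055040848284005 mid -0.5493165970179508
toolz 30 256 x 2.105910231921864 3.5606554773418053 y -18.39912343451482 16.685073294228655 mid -0.8570250701430826
pocket y [-49.2017 -48.5491  46.9493  47.5278] xmax [ 3.9398 44.9299] zmin 25.011264555234785
plate front x [0.6078 0.6081 0.6083] z 0.18929193337940037 tcp [0.5027 
[... 371 characters left out ...]
310039708674985  start 40.008779705012195
rod toolx 52 419 ty -5.8975579233993 3.9426056788825994 mid -0.9774761222583503 z top 28.0150486051751  start 52.017841485783066
rod toolx 64 435 ty -5.82488740857838 3.8675873715912124 mid -0.978650018493584 z top 28.264127206876243  start 64.01068578978814
rod toolx 76 411 ty -5.734386737276276 3.8352555183787014 mid -0.9495656094487874 z top 28.498643875687836  start 76.44945703287394
rod toolx 88 416 ty -5.7006884796348585 3.856531640748756 mid -0.9220784194430511 z top 28.326844856666483  start 88.06061134898364
rod toolx 100 573 ty -11.997592306117943 11.980875213992848 mid -0.00835854606254749 z top 14.175373722067281  start 100.05336083735392
```

drive_tool([
  [0, -0.2, 10, 0, 255],
  [0, 0, 4.2, 0, 255],
  [12, 0, 0, 0, 255],
  [12, 0, 0, 0, 255],
  [7, 0, 0, 0, 255],
  [4, 0, 0, 0, 255],
  [0, 0, 0, 0, 255],
])

```text
time: 20.18
tcp_pos: [0.539, 0.205, 0.1597]
tool_rot: [[1.0, 0.026, -0.0], [0.026, -1.0, -0.0], [-0.0, 0.0, -1.0]]
ft_force: [-0.8, 1.3, -2.3]
opening: 0.408
grasp_force: 60.8
```

drive_tool([
  [6, 0, 0, 0, 255],
  [8, 0, 0, 0, 255],
  [8, 0, 0, 0, 255],
  [10, 0, 0, 0, 255],
  [6, 0, 0, 0, 255],
  [0, 0, 0, 0, 255],
])

```text
time: 20.92
tcp_pos: [0.5773, 0.206, 0.1596]
tool_rot: [[1.0, 0.025, 0.0], [0.025, -1.0, -0.0], [0.0, 0.0, -1.0]]
ft_force: [-0.3, -0.6, -2.8]
opening: 0.409
grasp_force: 60.8
```

```bash
python3 - <<'E'
from fit import *
held("medium"); held2()
E
```

```text
toolz -40 2322 x -8.586284446914318 4.353916641846772 y -18.580922906700607 16.909913525760622 mid -0.8355046904699925
toolz -30 1036 x 1.8658195815627332 4.445627685668598 y -18.35151442200358 16.93425521780181 mid -0.7086296021008849
toolz -20 849 x 2.0053734042703537 8.097886349634457 y -18.395776393207697 16.857186917121982 mid -0.7692947380428574
toolz -10 765 x 1.954753383999766 4.727453776226265 y -18.538506829016665 16.777540910075142 mid -0.8804829594707613
toolz 0 482 x 1.7835964471484913 4.189184266976293 y -18.803849887093687 17.067968824625947 mid -0.8679405312338702
toolz 10 297 x -0.4917577964821938 5.728885025358234 y -18.12806641278078 16.98883347546266 mid -0.5696164686590599
toolz 20 418 x -8.290341854363453 4.140157881859206 y -18.190633626354035 16.91148788460009 mid -0.6395728708769735
toolz 30 220 x 2.0473390798177418 3.8716992880985246 y -18.53690139344829 16.69220086096872 mid -0.9223502662397856
pocket y [-56.9848 -56.1874  55.0114  55.8354] xmax [43.9739 44.4541] zmin 25.707775215439337
plate front x [0.6079 0.6091 0.6103] z 0.18896620113634713 tcp [0.5773 0.206  0.1596] [-0.3436 -0.6271 -2.7586] 20.925 yaw 0.02544477991069963
rod y at tool fwd: ty [array([-37.3101,  -0.5601]), array([32.7117, -0.5284])]
rod toolx 4 32 ty -5.205664908316227 4.3406957137569755 mid -0.43248459727962585 z top 14.408761217661139  start 14.978588931440227
rod toolx 16 21 ty -4.112664665020929 3.2028032453968214 mid -0.45493070981205364 z top 14.126737120710912  start 16.04447226321216
```

drive_tool([
  [0, 0.3, 4, 0, 255],
  [0, 0, 4, 0, 255],
  [7, 0, 0, 0, 255],
  [9, 0, 0, 0, 255],
  [6, 0, 0, 0, 255],
  [1, 0, 0, 0, 255],
  [0, 0, 0, 0, 255],
])

```text
time: 21.9
tcp_pos: [0.5997, 0.2063, 0.1517]
tool_rot: [[1.0, 0.026, -0.0], [0.026, -1.0, -0.0], [-0.0, 0.0, -1.0]]
ft_force: [-0.8, 0.7, -2.8]
opening: 0.414
grasp_force: 60.8
```

drive_tool([
  [0.7, 0, 0, 0, 255],
  [0.7, 0, 0, 0, 255],
  [0, 0, 0, 0, 255],
])

```text
time: 22.28
tcp_pos: [0.6013, 0.2064, 0.1518]
tool_rot: [[1.0, 0.026, 0.0], [0.026, -1.0, 0.0], [0.0, -0.0, -1.0]]
ft_force: [0.3, -0.4, -2.6]
opening: 0.412
grasp_force: 60.8
```

drive_tool([
  [0.7, 0, 0, 0, 255],
  [0.7, 0, 0, 0, 255],
  [0, 0, 0, 0, 255],
])

```text
time: 22.65
tcp_pos: [0.6027, 0.2064, 0.1517]
tool_rot: [[1.0, 0.026, -0.0], [0.026, -1.0, -0.0], [-0.0, 0.0, -1.0]]
ft_force: [-0.7, -0.7, -2.9]
opening: 0.414
grasp_force: 60.8
```

drive_tool([
  [0.6, 0, 0, 0, 255],
  [0.6, 0, 0, 0, 255],
  [0, 0, 0, 0, 255],
])

```text
time: 23.02
tcp_pos: [0.6039, 0.2065, 0.1517]
tool_rot: [[1.0, 0.026, -0.0], [0.026, -1.0, -0.0], [-0.0, 0.0, -1.0]]
ft_force: [0.1, 0.4, -2.3]
opening: 0.411
grasp_force: 60.8
```

drive_tool([
  [0.6, 0, 0, 0, 255],
  [0.6, 0, 0, 0, 255],
  [0, 0, 0, 0, 255],
])

```text
time: 23.4
tcp_pos: [0.6051, 0.2065, 0.1518]
tool_rot: [[1.0, 0.026, -0.0], [0.026, -1.0, 0.0], [-0.0, -0.0, -1.0]]
ft_force: [0.1, -0.6, -2.9]
opening: 0.411
grasp_force: 60.8
```

drive_tool([
  [0.5, 0, 0, 0, 255],
  [0.5, 0, 0, 0, 255],
  [0, 0, 0, 0, 255],
])

```text
time: 23.78
tcp_pos: [0.6057, 0.2065, 0.1517]
tool_rot: [[1.0, 0.026, -0.001], [0.026, -1.0, -0.0], [-0.001, 0.0, -1.0]]
ft_force: [-1.2, 1.5, -1.0]
opening: 0.41
grasp_force: 60.9
```

drive_tool([
  [0.5, 0, 0, 0, 255],
  [0, 0, 0, 0, 255],
])

```text
time: 24.02
tcp_pos: [0.6058, 0.2066, 0.1517]
tool_rot: [[1.0, 0.026, -0.001], [0.026, -1.0, -0.0], [-0.001, 0.0, -1.0]]
ft_force: [-5.9, -0.4, 1.2]
opening: 0.413
grasp_force: 61.1
```

drive_tool([
  [0.5, 0, 0, 0, 255],
  [0, 0, 0, 0, 255],
])

```text
time: 24.28
tcp_pos: [0.6058, 0.2065, 0.1517]
tool_rot: [[1.0, 0.026, -0.002], [0.026, -1.0, -0.0], [-0.002, 0.0, -1.0]]
ft_force: [-6.9, -0.6, 3.1]
opening: 0.413
grasp_force: 61.3
```

drive_tool([
  [0.5, 0, 0, 0, 255],
  [0.4, 0, 0, 0, 255],
  [0, 0, 0, 0, 255],
])

```text
time: 24.65
tcp_pos: [0.6058, 0.2066, 0.1516]
tool_rot: [[1.0, 0.026, -0.004], [0.026, -1.0, -0.001], [-0.004, 0.001, -1.0]]
ft_force: [-10.1, 0.8, 4.0]
opening: 0.409
grasp_force: 61.5
```

drive_tool([
  [0.3, 0, 0, 0, 255],
  [0.2, 0, 0, 0, 255],
  [0, 0, 0, 0, 255],
  [0, 0, 0, 0, 255],
  [0, 0, 0, 0, 255],
])

```text
time: 25.28
tcp_pos: [0.6058, 0.2065, 0.1515]
tool_rot: [[1.0, 0.027, -0.005], [0.027, -1.0, -0.001], [-0.005, 0.001, -1.0]]
ft_force: [-11.6, -0.7, 4.6]
opening: 0.41
grasp_force: 61.6
```

drive_tool([
  [0, 0, 0, 0, 255],
  [0, 0, 0, 0, 255],
  [0, 0, 0, 0, 255],
  [0, 0, 0, 0, 255],
  [0, 0, 0, 0, 255],
  [0, 0, 0, 0, 255],
])

```text
time: 26.02
tcp_pos: [0.6059, 0.2065, 0.1516]
tool_rot: [[1.0, 0.027, -0.005], [0.027, -1.0, -0.001], [-0.005, 0.001, -1.0]]
ft_force: [-10.8, -1.0, 4.0]
opening: 0.411
grasp_force: 61.6
```

drive_tool([
  [-1.3, 0, 0, 0, 255],
  [-1.3, 0, 1.2, 0, 255],
  [0, 0, 0.6, 0, 255],
  [0, 0, 0, 0, 255],
])

```text
time: 26.52
tcp_pos: [0.6058, 0.2066, 0.1498]
tool_rot: [[1.0, 0.026, -0.0], [0.026, -1.0, -0.0], [-0.0, 0.0, -1.0]]
ft_force: [-3.2, 0.5, -1.5]
opening: 0.409
grasp_force: 61.1
```

drive_tool([
  [0, 0, 0, 0, 180],
  [0, 0, 0, 0, 100],
  [0, 0, 0, 0, 40],
  [0, 0, 0, 0, 0],
  [0, 0, 0, 0, 0],
  [0, 0, -30, 0, 0],
  [0, 0, -40, 0, 0],
  [0, 0, -30, 0, 0],
  [0, 0, 0, 0, 0],
])

```text
time: 27.65
tcp_pos: [0.6071, 0.207, 0.2525]
tool_rot: [[1.0, 0.026, 0.004], [0.026, -1.0, 0.002], [0.004, -0.002, -1.0]]
ft_force: [-0.6, -0.6, 0.7]
opening: 1.004
grasp_force: 0.0
```

```bash
python3 - <<'E'
from fit import *
hang("w4")
E
```

```text
hang 1753 ((610.6724243164062, 207.53176879882812), (28.287240982055664, 35.23747253417969), 1.3003811836242676) top z 0.18308544386540748 tcp [0.6071 0.207  0.2525] 27.65
```

View pics/w4.png

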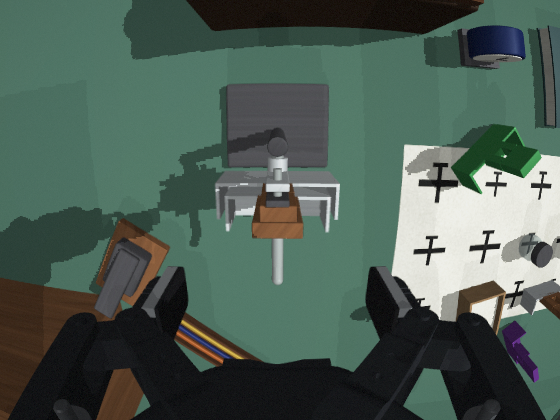

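The medium tray hangs nested in the large one at (277,210). Now the small tray.

drive_tool([
  [-12, 32, 0, 0, 0],
  [-23, 57, 0, 0, 0],
  [-23, 57, 0, 0, 0],
  [-23, 57, 0, 0, 0],
  [-23, 57, 0, 0, 0],
  [-23, 57, 0, 0, 0],
  [-23, 57, 0, 0, 0],
  [-23, 57, 0, 0, 0],
  [-23, 55, 0, -0.05, 0],
  [0, 0, 20, -0.05, 0],
  [0, 0, 12, 0, 0],
  [0, 0, 0, 0, 0],
])

```text
time: 29.2
tcp_pos: [0.4221, -0.2832, 0.2166]
tool_rot: [[0.992, 0.126, -0.003], [0.126, -0.992, 0.002], [-0.002, -0.002, -1.0]]
ft_force: [-0.2, -0.3, 0.7]
opening: 0.998
grasp_force: 0.0
```

```bash
python3 - <<'E'
from fit import *
rgb,d,P,o=wl("small",(.4237,-.2838))
E
```

```text
small n 1412 837 rect ((422.8728942871094, -283.7990417480469), (12.056143760681152, 44.69675827026367), 8.294551849365234) top rect ((422.7511291503906, -283.8443603515625), (11.802082061767578, 44.64216613769531), 8.29455280303955) z 0.10919679589340686
tcp [ 0.4221 -0.2832  0.2166] yaw 7.226007518747015 t 29.2 F [-0.1588 -0.2611  0.7233]
```

drive_tool([
  [-0.5, 1.5, 40, -0.018, 0],
  [0, 0, 50, 0, 0],
  [0, 0, 38, 0, 0],
  [0, 0, 14, 0, 0],
  [0, 0, 0, 0, 255],
  [0, 0, 0, 0, 255],
  [0, 0, 0, 0, 255],
  [0, 0, 0, 0, 255],
  [0, 0, 0, 0, 255],
])

```text
time: 30.38
tcp_pos: [0.423, -0.2862, 0.0775]
tool_rot: [[0.99, 0.143, 0.002], [0.143, -0.99, -0.001], [0.002, 0.001, -1.0]]
ft_force: [-0.3, 2.1, 9.0]
opening: 0.527
grasp_force: 61.0
```

drive_tool([
  [0, 0, -20, 0, 255],
  [0, 0, -45, 0.04, 255],
  [0, 0, -50, 0.04, 255],
  [0, 0, -35, 0.038, 255],
  [6, -30, 0, 0, 255],
  [11, -57, 0, 0, 255],
  [11, -57, 0, 0, 255],
  [11, -57, 0, 0, 255],
  [11, -57, 0, 0, 255],
  [11, -57, 0, 0, 255],
  [11, -57, 0, 0, 255],
  [11, -57, 0, 0, 255],
])

```text
time: 31.88
tcp_pos: [0.4942, 0.1468, 0.2269]
tool_rot: [[1.0, 0.026, 0.001], [0.026, -1.0, 0.0], [0.001, -0.0, -1.0]]
ft_force: [1.5, -0.7, -2.1]
opening: 0.521
grasp_force: 62.0
```

drive_tool([
  [9, -58, 0, 0, 255],
  [0, 0, 30, 0, 255],
  [0, 0, 20, 0, 255],
  [0, 0, 0, 0, 255],
  [0, 0, 0, 0, 255],
])

```text
time: 32.5
tcp_pos: [0.502, 0.2032, 0.177]
tool_rot: [[1.0, 0.025, 0.001], [0.025, -1.0, 0.0], [0.001, -0.0, -1.0]]
ft_force: [0.7, -0.7, -0.4]
opening: 0.527
grasp_force: 62.0
```

```bash
python3 - <<'E'
from fit import *
held("small"); held2()
E
```

```text
toolz -40 2765 x -10.297539938775284 6.99815463161467 y -23.419532439542472 21.91720844602062 mid -0.751161996760926
toolz -30 1341 x -10.486533387352809 7.0046550495804984 y -23.475896770396364 22.10352569464293 mid -0.6861855378767174
toolz -20 1078 x 4.781770005536397 6.7722244283987445 y -23.394596285803054 21.883152038797167 mid -0.7557221235029434
toolz -10 944 x 4.816594884487424 7.561283211078181 y -23.409574702639258 21.873014489076166 mid -0.7682801067815461
toolz 0 698 x 4.998472039619175 6.690763480171611 y -23.76541426811731 21.663570363703055 mid -1.050921952207128
toolz 10 431 x 2.4862741558917296 6.561073056096459 y -23.912705900508318 21.343121255978666 mid -1.2847923222648259
toolz 20 841 x -5.381665196440341 6.275169320586961 y -24.095047949640044 21.537817784175257 mid -1.2786150827323937
toolz 30 406 x -4.102842969953492 6.182940024376889 y -23.894414756881513 21.108023690642575 mid -1.393195533119469
pocket y [-41.9661 -41.3609  38.134   38.7074] xmax [42.8351 44.992 ] zmin 25.418141118579133
plate front x [0.5961 0.5963 0.5967] z 0.18927423123826068 tcp [0.502 
[... 239 characters left out ...]
.76745140917411  start 35.933329750578814
rod toolx 40 429 ty -5.9561620249302445 3.4569532078744727 mid -1.249604408527886 z top 26.082079034274326  start 40.00420532808606
rod toolx 52 393 ty -5.946379380593078 3.4437587340260816 mid -1.2513103232834983 z top 31.609747858507017  start 52.03249696942182
rod toolx 64 412 ty -6.4573423179096885 3.3940523334166026 mid -1.531644992246543 z top 31.55737953128937  start 64.00326810254134
rod toolx 76 416 ty -6.428393298007291 3.369986629120316 mid -1.5292033344434872 z top 31.66063385104332  start 76.41572475240766
rod toolx 88 465 ty -11.981684279311235 11.990852720568968 mid 0.004584220628866653 z top 17.378261923318096  start 88.00622987817829
```

drive_tool([
  [0, -0.1, 12, 0, 255],
  [0, 0, 4, 0, 255],
  [12, 0, 0, 0, 255],
  [12, 0, 0, 0, 255],
  [7, 0, 0, 0, 255],
  [4, 0, 0, 0, 255],
  [0, 0, 0, 0, 255],
])

```text
time: 33.48
tcp_pos: [0.5367, 0.2042, 0.1599]
tool_rot: [[1.0, 0.026, -0.0], [0.026, -1.0, -0.0], [-0.0, 0.0, -1.0]]
ft_force: [0.3, 0.1, -2.1]
opening: 0.523
grasp_force: 62.0
```

drive_tool([
  [6, 0, 0, 0, 255],
  [8, 0, 0, 0, 255],
  [8, 0, 0, 0, 255],
  [6, 0, 0, 0, 255],
  [0, 0, 0, 0, 255],
])

```text
time: 34.1
tcp_pos: [0.565, 0.2049, 0.1599]
tool_rot: [[1.0, 0.025, 0.0], [0.025, -1.0, -0.0], [0.0, 0.0, -1.0]]
ft_force: [-0.4, -0.4, -1.2]
opening: 0.528
grasp_force: 62.0
```

```bash
python3 - <<'E'
from fit import *
held("small"); held2()
E
```

```text
toolz -40 2760 x -6.930002244460983 6.821000985511688 y -23.47239989531689 21.888844458269194 mid -0.7917777185238482
toolz -30 1325 x -9.772491679552427 7.085984601715106 y -23.51526719348306 21.727319574798553 mid -0.8939738093422527
toolz -20 1092 x 4.779524859179293 8.689036456389108 y -23.33651295865788 21.85280511170314 mid -0.74185392347737
toolz -10 947 x 4.844934404886078 7.310741389269533 y -23.275847309345096 21.823956914310404 mid -0.7259451975173459
toolz 0 669 x 4.910044915556183 6.719806539373301 y -23.644950087972678 21.527301375457306 mid -1.058824356257686
toolz 10 429 x 2.846428020545289 6.591425809664788 y -23.925905350085856 21.482102187645456 mid -1.2219015812201999
toolz 20 535 x -5.136146893882445 6.250272693937026 y -24.13736504911093 21.365722520090877 mid -1.3858212645100263
toolz 30 373 x -4.853805736599199 6.294039758953576 y -23.845746685009487 21.120570514419153 mid -1.362588085295167
pocket y [-57.6388 -56.6556  54.0335  54.8498] xmax [44.3264 44.9946] zmin 25.788427852550587
plate front x [0.5959 0.5973 0.5989] z 0.1893076180475315 tcp [0.565  0.2049 0.1599] [-0.4122 -0.3628 -1.2447] 34.1 yaw 0.025426328147745432
rod y at tool fwd: ty [array([-25.0218,  -1.2979]), array([45.0001, -1.2675])]
rod toolx 4 30 ty -5.753743663089582 3.2604222985559117 mid -1.2466606822668354 z top 14.322378209774296  start 15.071246725276492
rod toolx 16 38 ty -5.68704047774606 3.2367788777464432 mid -1.2251307999998085 z top 14.633469771562838  start 16.016893946241968
```

drive_tool([
  [0, 0, 4, 0, 255],
  [0, 0, 2.2, 0, 255],
  [6, 0, 0, 0, 255],
  [8, 0, 0, 0, 255],
  [6, 0, 0, 0, 255],
  [1, 0, 0, 0, 255],
  [0, 0, 0, 0, 255],
])

```text
time: 35.08
tcp_pos: [0.5855, 0.2055, 0.1537]
tool_rot: [[1.0, 0.026, -0.0], [0.026, -1.0, -0.0], [-0.0, 0.0, -1.0]]
ft_force: [-0.3, 0.4, -0.6]
opening: 0.523
grasp_force: 62.0
```

drive_tool([
  [0.7, 0, 0, 0, 255],
  [0.7, 0, 0, 0, 255],
  [0.7, 0, 0, 0, 255],
  [0, 0, 0, 0, 255],
])

```text
time: 35.58
tcp_pos: [0.5877, 0.2056, 0.1538]
tool_rot: [[1.0, 0.026, 0.0], [0.026, -1.0, 0.0], [0.0, -0.0, -1.0]]
ft_force: [-0.6, -0.2, -1.6]
opening: 0.525
grasp_force: 62.0
```

drive_tool([
  [0.7, 0, 0, 0, 255],
  [0.6, 0, 0, 0, 255],
  [0, 0, 0, 0, 255],
])

```text
time: 35.95
tcp_pos: [0.589, 0.2056, 0.1538]
tool_rot: [[1.0, 0.026, -0.0], [0.026, -1.0, 0.0], [-0.0, -0.0, -1.0]]
ft_force: [0.3, 0.1, -1.7]
opening: 0.53
grasp_force: 62.0
```

drive_tool([
  [0.6, 0, 0, 0, 255],
  [0.5, 0, 0, 0, 255],
  [0, 0, 0, 0, 255],
])

```text
time: 36.33
tcp_pos: [0.5901, 0.2057, 0.1537]
tool_rot: [[1.0, 0.026, -0.0], [0.026, -1.0, -0.0], [-0.0, 0.0, -1.0]]
ft_force: [0.7, 0.1, -1.6]
opening: 0.527
grasp_force: 62.0
```

drive_tool([
  [0.5, 0, 0, 0, 255],
  [0.5, 0, 0, 0, 255],
  [0, 0, 0, 0, 255],
])

```text
time: 36.7
tcp_pos: [0.591, 0.2057, 0.1537]
tool_rot: [[1.0, 0.026, -0.0], [0.026, -1.0, -0.0], [-0.0, 0.0, -1.0]]
ft_force: [-0.6, 0.3, -0.4]
opening: 0.53
grasp_force: 62.0
```

drive_tool([
  [0.5, 0, 0, 0, 255],
  [0.4, 0, 0, 0, 255],
  [0, 0, 0, 0, 255],
])

```text
time: 37.08
tcp_pos: [0.5911, 0.2057, 0.1537]
tool_rot: [[1.0, 0.026, -0.002], [0.026, -1.0, -0.0], [-0.002, 0.0, -1.0]]
ft_force: [-6.6, -0.7, 2.1]
opening: 0.524
grasp_force: 62.3
```

drive_tool([
  [0.5, 0, 0, 0, 255],
  [0, 0, 0, 0, 255],
])

```text
time: 37.33
tcp_pos: [0.5911, 0.2057, 0.1536]
tool_rot: [[1.0, 0.026, -0.002], [0.026, -1.0, -0.001], [-0.002, 0.0, -1.0]]
ft_force: [-6.1, -0.6, 3.1]
opening: 0.529
grasp_force: 62.5
```

drive_tool([
  [0.5, 0, 0, 0, 255],
  [0, 0, 0, 0, 255],
])

```text
time: 37.58
tcp_pos: [0.5912, 0.2057, 0.1536]
tool_rot: [[1.0, 0.026, -0.003], [0.026, -1.0, -0.001], [-0.003, 0.001, -1.0]]
ft_force: [-8.4, -0.3, 5.0]
opening: 0.529
grasp_force: 62.6
```

drive_tool([
  [0.5, 0, 0, 0, 255],
  [0, 0, 0, 0, 255],
])

```text
time: 37.83
tcp_pos: [0.5912, 0.2057, 0.1536]
tool_rot: [[1.0, 0.026, -0.004], [0.026, -1.0, -0.001], [-0.004, 0.001, -1.0]]
ft_force: [-10.8, 0.1, 5.8]
opening: 0.524
grasp_force: 62.7
```

drive_tool([
  [0.4, 0, 0, 0, 255],
  [0, 0, 0, 0, 255],
  [0, 0, 0, 0, 255],
  [0, 0, 0, 0, 255],
  [0, 0, 0, 0, 255],
  [0, 0, 0, 0, 255],
  [0, 0, 0, 0, 255],
  [0, 0, 0, 0, 255],
  [0, 0, 0, 0, 255],
])

```text
time: 38.95
tcp_pos: [0.5912, 0.2057, 0.1536]
tool_rot: [[1.0, 0.026, -0.005], [0.026, -1.0, -0.001], [-0.005, 0.001, -1.0]]
ft_force: [-11.1, -1.7, 6.7]
opening: 0.526
grasp_force: 62.8
```

drive_tool([
  [-1.2, 0, 0, 0, 255],
  [-1.2, 0, 1.2, 0, 255],
  [0, 0, 0.7, 0, 255],
  [0, 0, 0, 0, 255],
])

```text
time: 39.45
tcp_pos: [0.5911, 0.2058, 0.1517]
tool_rot: [[1.0, 0.026, -0.001], [0.026, -1.0, -0.0], [-0.001, 0.0, -1.0]]
ft_force: [-5.4, -0.4, 0.4]
opening: 0.523
grasp_force: 62.3
```

drive_tool([
  [0, 0, 0, 0, 180],
  [0, 0, 0, 0, 100],
  [0, 0, 0, 0, 40],
  [0, 0, 0, 0, 0],
  [0, 0, 0, 0, 0],
  [0, 0, -30, 0, 0],
  [0, 0, -40, 0, 0],
  [0, 0, -30, 0, 0],
  [0, 0, 0, 0, 0],
])

```text
time: 40.58
tcp_pos: [0.5927, 0.2062, 0.2544]
tool_rot: [[1.0, 0.026, 0.004], [0.026, -1.0, 0.002], [0.004, -0.002, -1.0]]
ft_force: [-0.2, 1.3, 0.5]
opening: 0.997
grasp_force: 0.0
```

```bash
python3 - <<'E'
from fit import *
hang("w5")
rgb,d,P=world("wrist"); hsv=cv2.cvtColor(rgb,cv2.COLOR_RGB2HSV)
# profile of block tops by lateral bands
for a,b in ((.011,.0),(.017,.014),(.022,.019)):
    y=abs(P[...,1]-(.2073))
    m=(y<=a)&(y>=b)&(P[...,2]>.178)&(P[...,2]<.19)&(P[...,0]>.57)&(P[...,0]<.63)&(hsv[...,1]>80)
    print(a,m.sum(),np.percentile(P[m][:,0],[1,99]),np.median(P[m][:,2]))
E
```

```text
hang 2939 ((602.8217163085938, 206.64715576171875), (36.073726654052734, 45.716819763183594), 1.382211685180664) top z 0.1831540643842141 tcp [0.5927 0.2062 0.2544] 40.575
0.011 1604 [0.5854 0.6204] 0.18321669907546548
0.017 309 [0.5853 0.6091] 0.1831985293645586
0.022 149 [0.5848 0.5971] 0.18304890371929775
```

View pics/w5.png

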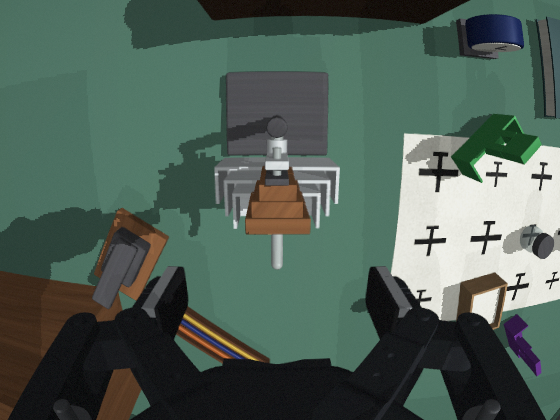

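The three blocks at (277,205) stack tightly and squarely: 36 mm deep in all, yaw 1.4°, tops level at 0.183 m. The gripper is clear, so I'm handing the job in.

```bash
python3 -c "
from workcell import *
print(finish_job())"
```

```text
the job is handed in; nothing more can be done
None
```

All three trays hang nested and square on the hook, each pressed home at about 11 N for roughly a second; the job was handed in at about 41 s, and no verdict was returned.

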